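# Hold the dispenser slide at the ruler's cursor

### The arm

A 7-joint arm with a two-finger parallel gripper is mounted at the origin on the work surface. World frame = base frame: x ahead of the robot, y to its left, z up, the work surface at z = 0. Lengths are in m, angles in degrees, forces in N, time in s.
With the tool pointing down it reaches from about 0.375 to 0.925 m from the base axis. Payload 3.1 kg.
Tool frame: the origin (TCP) lies at the very end of the fingers, on their centre line; the grasp point (between the pads) lies 19 mm behind it; z points along the fingers, y is the line along which they close (so a half turn about z gives the same grasp; the last joint's range is limited). The gripper opens to 85 mm and grips with 20 to 120 N. Pads are 22 mm wide; open, the fingers measure 114 mm over their backs; the gripper's body (76 mm by 85 mm) begins 54 mm behind the grasp point. The pads swing forward as they close: fully open they stand 13 mm farther back than shut.
Start: joints at [64.87, 21.939, 2.515, 91.553, -1.026, 66.532, -2.859], TCP at [0.217, -0.613, 0.231] pointing down, gripper open.
Joint ranges: [-149.38, 149.38], [-23.57, 123.04], [-84.95, 90], [0, 143.3], [-89.99, 269.99], [3.08, 112.72], [-163.45, 163.45]. Speed limits (degrees/s): [159.86, 159.86, 180, 180, 180, 180, 180].

### API

Orientations are given as [roll, pitch, yaw] about the fixed x, y, z axes, in that order (R = Rz(yaw) Ry(pitch) Rx(roll)).
In Python, from plant import env, optics gives the robot as it stands.
- The arm moves only by the shell command python3 -m creep 'ROWS' [OPENING] [FORCE]. ROWS is JSON, a list that holds one entry, the list of rows, each a list of 6 numbers: the shift along the tool's x, y, z in m, then the turn, a rotation vector about the tool's x, y, z in rad. In form: [[[x, y, z, ax, ay, az], ...]]. A call has 1 to 5 rows; each row is the pose to reach, as a shift and turn from the pose commanded when the call began, along the tool's axes at that moment; what a row does not reach only later rows make up. A row lasts 1/12 s, in which the tool goes at most 41.7 mm and 7.16 degrees, less where a joint would pass 70% of its speed; a pose out of reach is approached as far as the arm can. A call with a gripper value outside its range is refused whole. OPENING is the opening, from 0 (shut) to 1 (fully open), set as the call begins (- or left out, the last holds). The fingers move at their own pace and stop on an object; FORCE is the grip in N (left out, the last holds). Time passes only in rows, so rows that repeat a pose let the fingers close. It gives the time, the measured TCP pose, the force, the opening and the grip force at its end, in the units of the state.
- env.state(): the state, without advancing time (a new reading comes with each control period).
- optics.get_image(name): name is "side" or "top"; returns a dict with "img" (480x640x3 uint8, blue, green, red), "camera_matrix" (3x3 intrinsics, pixels), "k1" (the pictures are not rectified: a ray, as slopes to the right and down, at radius r is drawn at 1 + k1 r^2 times it, then the intrinsics apply), "pose" (4x4, takes a point from camera to world coordinates). Camera axes: x right, y down, z forward; pixel columns grow to the right and rows downward; lengths in m; the calibration is good to about 2 mm. A picture is of the moment at which its call begins. There is no depth.
- env.finish_job(): hands the job in; it is judged then, once.
The state is a dict: "clock": time; "q": joint angles; "qvel": joint speeds; "joint_efforts": joint torques, N m; "eef_pos": TCP position; "tcp_rot": TCP orientation; "wrist_force": force on the tool from outside, world axes, zero at the start; "moment": the same for the moment, N m; "gripper_width": opening from 0.0 (shut) to 1.0 (fully open); "grasp_force": force on a finger pad.
Only numpy, scipy, OpenCV 4.12 (cv2) and the standard library are available. Lean on these libraries where they do the work, as an engineer would, in place of code of your own. Each camera call takes 0.05 s, during which the arm holds its last target. There are 200 camera calls.

### The job

Lay the pastry ruler flat on the cupboard top with its tick-marked straight edge flush along the right side (seen from the robot) of the white dispenser box and its end up against the grey stop lug there, and let it go. Then pull the box's spring slide out by its black knob until its pointer stands level with the middle of the ruler's red cursor, and keep it there: finish while still holding the slide by the knob. Do not press on or shift the cursor, leave the ruler lying in place, and leave everything else alone.

Things in the scene. Friction and masses are not known exactly. Their poses are not given: they have to be found in the camera images.
- dispenser: White plastic box with blue flap, fixed, 120 mm deep (x), 90 wide (y), 51 tall. Origin: centre of underside; x to its back, z up. Its front (x = -60 mm) has the spring slide; its right side seen from the robot is the flat face y = -45 mm. At the back of that side a grey stop lug sticks out 18 mm, 20 mm tall, forward face at x = +55 mm.
- slide: Spring slide: grey tongue (60 mm wide, top at 16 mm) out of the box front, with upright black knob and black pointer bar. Origin at surface height under the knob axis, axes as the box's; at rest at box x = -98 mm, y = 0. Pulls straight out along box -x, 75 mm at most. Spring: about 3 N at rest, 9 N at 60 mm; springs back when let go.
- knob (a point): Grip point of the black knob: on its axis, 40 mm above the surface. Knob round, upright, 22 mm diameter, from 16 to 55 mm above the surface; at rest its axis is 38 mm in front of the box.
- pointer (a point): Tip of the black pointer bar (4 mm wide along x, 16 to 20 mm above the surface), level with the knob axis in x and 43 mm from it towards box -y: it ends 2 mm short of the line of the box's right side.
- ruler: Loose aluminium ruler lying flat, 230 mm long (x), 56 wide (y), 6 thick, about 0.16 kg; upright blue grip rib at its middle, 110 mm long, 12 wide, centred at x = 0, y = -12 mm, 6 to 34 mm high. Origin: centre of underside, z up. The edge y = +28 mm, with tick marks and cursor, is the straight edge to lay against the box; the end x = +115 mm, far from the cursor, goes to the lug.
- ruler_edge (a point): Middle of the ruler's straight edge, at its underside (ruler x = 0, y = +28 mm).
- ruler_corner (a point): Corner of the straight edge at the lug end, at the underside (ruler x = +115 mm, y = +28 mm).
- cursor: Red cursor clamped on the ruler beside its straight edge: 10 mm along the ruler, 24 wide, 4 thick, top 10 mm above the ruler's underside. Origin: middle of its underside, ruler y = +15.5 mm, ruler x = -63 to -98 mm; axes as the ruler's. With the ruler in place the slide must come out 25 to 60 mm to reach it.
- jug: Bystander: clear plastic jug, 190 mm tall, 110 mm across, origin at the centre of its underside.
- bowl_a: Bystander: yellow melamine bowl, 130 mm across, 52 mm tall, origin at the centre of its underside.
- bowl_b: Bystander: blue melamine bowl, 130 mm across, 52 mm tall, origin at the centre of its underside.
- creamer: Bystander: small white ceramic creamer with handle, 80 mm tall, 76 mm across, origin at the centre of its underside.
- canister: Bystander: terracotta-coloured jar with wooden cap, 96 mm across, 130 mm tall, origin at the centre of its underside.
- spoon: Bystander: spoon with wooden handle lying at the left of the top, about 220 mm long, origin on its underside.
Mind the look-alikes: they are no part of the job. There is more than one size of the ruler; the one meant has the size given above. Leave any green look-alike of the dispenser alone.

How it is judged (in metres and radians):
On the way, in this order (a step that is already met when the one before it is completed fails the run):
1. the ruler lies released on the cupboard top, flush along the box's right side and up to the lug (y of ruler_edge in the frame of dispenser between -0.049 and -0.042 m and y of ruler_corner in the frame of dispenser between -0.049 and -0.042 m and x of ruler_corner in the frame of dispenser between 0.0505 and 0.058 m and height (world z) of each of ruler_edge, ruler_corner below 0.004 m and angle between ruler's own z axis and vertical below 0.05 rad and contact force between the fingers and ruler below 0.3 N), for 0.2 s.
2. the slide is held out with its pointer at the cursor (all of step 1 and x of pointer in the frame of cursor between -0.005 and 0.005 m and contact force between the fingers and slide above 2 N and contact force between slide and ruler below 0.3 N and linear speed of slide below 0.02 m/s), for 0.5 s.
At the end, for the whole second after the job is handed in: Ruler flat, untouched, straight edge within 4 mm of the box side and end within 4.5 mm of the lug; fingers hold the slide still (over 2 N on it, not caught on the ruler) with its pointer within 5 mm of the cursor's middle along the ruler (all of step 2); the arm keeps its last pose, push and grip.
It fails at once if the cursor is pressed by the robot (contact force between any of the fingers, the arm and cursor above 3 N).
It fails at once if a bystander is moved by more than 25 mm (distance of any of jug, bowl_a, bowl_b, creamer, canister, spoon from where it was at the start of the episode above 0.025 m).
It also fails if it takes over 51 s, if anything falls off the work surface, if the arm or the gripper's body presses on something with over 40 N, if the wrist force passes 120 N, or if a joint passes its speed limit or range.

## Working session

There is one attempt and no reset: what is moved stays moved. The work goes in short steps, Python scripts to look and compute and a shell command to move; the robot and the scene stay as the last step left them, time stands still between calls to the robot, and variables do not carry over. Pictures are saved under pics/ and viewed, at most 10 in all, crops included, and the job is handed in when it is done.

```bash
ls; mkdir -p pics; python3 - <<'E'
from plant import env, optics
import cv2,numpy as np
for n in("side","top"):
    d=optics.get_image(n); cv2.imwrite(f"pics/{n}0.png",d["img"]); np.savez(f"{n}0.npz",**d)
    print(n,d["camera_matrix"].tolist(),d["k1"],np.round(d["pose"],4).tolist())
print(env.state())
E
```

```text
pics
side [[514.1252162967123, 0.0, 317.40347062987513], [0.0, 514.1252162967123, 240.7330167399829], [0.0, 0.0, 1.0]] -0.1013403550521423 [[-0.9864, -0.098, 0.1323, 0.3279], [-0.1638, 0.5054, -0.8472, 1.2233], [0.0161, -0.8573, -0.5146, 0.7765], [0.0, 0.0, 0.0, 1.0]]
top [[502.8577222259506, 0.0, 318.5403353891557], [0.0, 502.8577222259506, 246.96420898378878], [0.0, 0.0, 1.0]] -0.06641563037714221 [[-0.0007, -0.9933, 0.1156, 0.3535], [-0.9999, 0.0023, 0.0141, 0.0165], [-0.0143, -0.1156, -0.9932, 1.4543], [0.0, 0.0, 0.0, 1.0]]
{'clock': 0.1, 'q': array([64.87110788, 21.98688288,  2.51048003, 91.63945352, -1.02406884,
       66.53245206, -2.85869182]), 'qvel': array([-0.11272915, -0.21657082,  0.0062492 , -0.20103652,  0.04041787,
        0.05469376,  0.00931544]), 'joint_efforts': array([ 2.05970558e-03, -4.34729469e+01,  1.02873087e+00, -2.50456434e+01,
        1.07750326e-02,  5.44802053e-03, -1.54712669e-07]), 'eef_pos': array([ 0.21696447, -0.61181562,  0.23002189]), 'tcp_rot': array([-1.79863905e+02,  8.06558658e-03,  1.95320225e+01]), 'wrist_force': array([-0.58721715,  0.34022837, -0.50392367]), 'moment': array([ 0.00244742, -0.0346783 ,  0.00898846]), 'grasp_force': 0.0, 'gripper_width': 1.002768014836067}
```

View pics/top0.png

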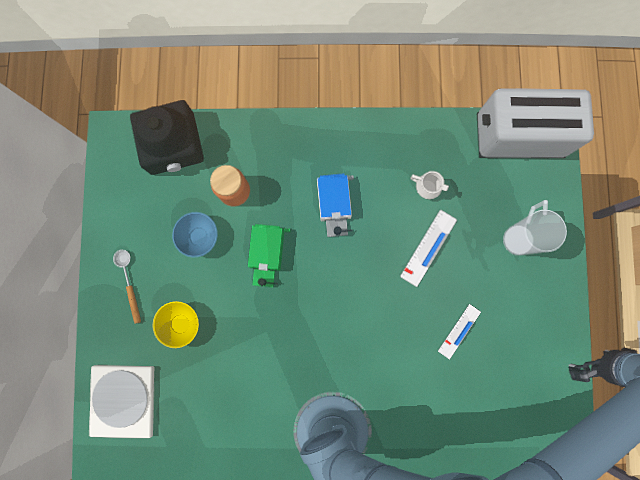

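View pics/side0.png

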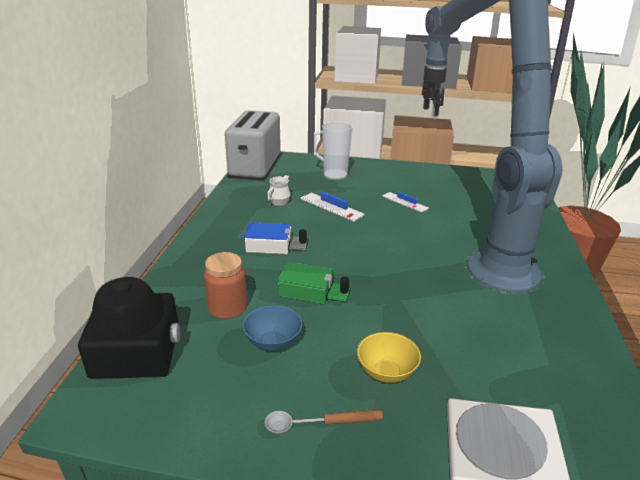

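Top view: the big ruler is at about (429,248), with its red cursor at (408,271). The white/blue dispenser is at (336,200), its knob at (338,231) and its lug at (351,178). The small ruler at (459,331) and the green box are decoys.

```bash
cat >h.py <<'E'
import cv2,numpy as np
from plant import env, optics
def cast(d,uv,z):
    uv=np.array(uv,float).reshape(-1,2);K=d["camera_matrix"]
    p=np.stack([(uv[:,0]-K[0,2])/K[0,0],(uv[:,1]-K[1,2])/K[1,1]],1)
    s=p.copy()
    for _ in range(20): s=p/(1+float(d["k1"])*(s**2).sum(1,keepdims=True))
    T=d["pose"];r=np.c_[s,np.ones(len(s))]@T[:3,:3].T;o=T[:3,3]
    z=np.broadcast_to(z,len(s))
    return o+r*((z-o[2])/r[:,2])[:,None]
def masks(img):
    h=cv2.cvtColor(img,cv2.COLOR_BGR2HSV);H,S,V=[h[...,i].astype(int) for i in range(3)]
    return dict(blue=(H>100)&(H<130)&(S>150)&(V>90),red=((H<8)|(H>172))&(S>120)&(V>100),white=(S<45)&(V>150),black=(V<45))
def sub(m,x0,y0,x1,y1):
    o=np.zeros(m.shape,np.uint8);o[y0:y1,x0:x1]=m[y0:y1,x0:x1];return o
def cen(m):
    v,u=np.nonzero(m);return (u.mean(),v.mean()),len(u)
E
python3 - <<'E'
from h import *
d=optics.get_image("top");img=d["img"];M=masks(img)
R=(390,195,470,300)
al=sub(M["blue"]|M["red"]|M["white"],*R)
c=max(cv2.findContours(al,0,2)[0],key=cv2.contourArea);r=cv2.minAreaRect(c)
b=cast(d,cv2.boxPoints(r),.006);print("ruler rect",r,b.round(4).tolist(),"ctr",b.mean(0).round(4))
print("red",cast(d,cen(sub(M["red"],*R))[0],.010).round(4),"rib",cast(d,cen(sub(M["blue"],*R))[0],.03).round(4))
B=(310,165,360,245)
bl=sub(M["blue"],*B);c=max(cv2.findContours(bl,0,2)[0],key=cv2.contourArea);r=cv2.minAreaRect(c)
print("flap",r,cast(d,cv2.boxPoints(r),.051).round(4).tolist())
wb=sub(M["blue"]|M["white"],*B);c=max(cv2.findContours(wb,0,2)[0],key=cv2.contourArea);r=cv2.minAreaRect(c)
print("box",r,cast(d,cv2.boxPoints(r),.051).round(4).tolist())
k=cen(sub(M["black"],325,222,350,242));print("knob",k,cast(d,k[0],.05).round(4))
a=cv2.resize(img[165:245,305:365],None,fx=7,fy=7,interpolation=2)
cv2.imwrite("pics/c1.png",a)
E
```

```text
ruler rect ((428.0863037109375, 247.82571411132812), (20.480939865112305, 78.88716125488281), 31.122467041015625) [[0.4365, -0.1944, 0.006], [0.6338, -0.3178, 0.006], [0.6024, -0.3684, 0.006], [0.4059, -0.2443, 0.006]] ctr [ 0.5196 -0.2812  0.006 ]
red [[ 0.4524 -0.2204  0.01  ]] rib [[ 0.5115 -0.2891  0.03  ]]
flap ((333.6336669921875, 194.83663940429688), (41.592552185058594, 29.55260467529297), 84.2894058227539) [[0.7223, 0.0411, 0.051], [0.7307, -0.043, 0.051], [0.6104, -0.0538, 0.051], [0.6022, 0.0294, 0.051]]
box ((333.59405517578125, 196.44058227539062), (44.77667236328125, 31.542678833007812), 84.2894058227539) [[0.722, 0.0445, 0.051], [0.7309, -0.0453, 0.051], [0.6015, -0.0569, 0.051], [0.5928, 0.0319, 0.051]]
knob ((np.float64(nan), np.float64(nan)), 0) [[nan nan nan]]h.py:17: RuntimeWarning: Mean of empty slice.
  v,u=np.nonzero(m);return (u.mean(),v.mean()),len(u)
  ret = ret.dtype.type(ret / rcount)
```

View pics/c1.png

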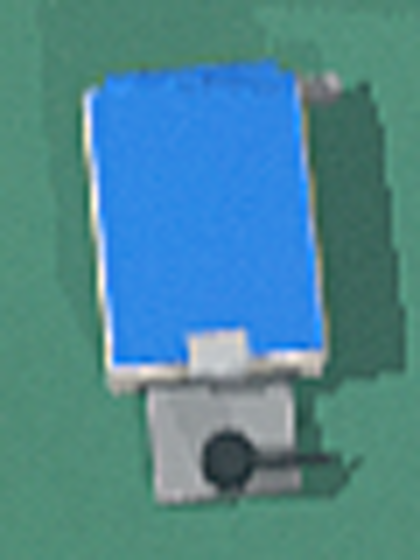

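The crop shows the box yawed about 5°. Its lug is at top right, the knob is at px (337.1,230.2), and the pointer runs to the right. Ruler: yaw -32°, rib centre about (0.5125,-0.2905).

```bash
cat >>h.py <<'E'
def go(x,y,z,yaw):
    from scipy.spatial.transform import Rotation as R
    s=env.state();C=R.from_euler('xyz',s["tcp_rot"],degrees=True);T=R.from_euler('xyz',[180,0,yaw],degrees=True)
    print(np.round(C.inv().apply(np.array([x,y,z])-s["eef_pos"]),4),np.round((C.inv()*T).as_rotvec(),4))
E
python3 - <<'E'
from h import *
d=dict(np.load("top0.npz"))
k=cast(d,(337.1,230.2),.055)[0];u=np.array([np.cos(.0934),np.sin(.0934)])
print("knob",k.round(4),"box",(k[:2]+.098*u).round(4))
lug=cast(d,(350.3,177.2),.02);print("lug",lug)
go(.5125,-.2905,.08,-32.1)
E
python3 -m creep '[[[0.19,-0.1,0,0,0,0.45],[0.19,-0.1,0,0,0,0.45],[0.19,-0.1,0,0,0,0.45],[0.19,-0.1,0,0,0,0.45],[0.19,-0.1,0,0,0,0.45]]]' 1 20
python3 -c "
from h import *
go(.5125,-.2905,.08,-32.1)"
```

```text
knob [ 0.5637 -0.0158  0.055 ] box [ 0.6613 -0.0067]
lug [[ 0.72536474 -0.05602807  0.02      ]]
[ 0.386  -0.2038  0.1506] [-0.0019  0.0011  0.9011]
clock: 0.57
eef_pos: [0.3569, -0.4605, 0.2309]
tcp_rot: [-180.0, 0.0, -6.5]
wrist_force: [1.5, -0.7, -0.5]
gripper_width: 1.003
grasp_force: 0.0
[ 0.1355 -0.1864  0.1509] [-2.000e-04  5.000e-04  4.474e-01]
```

```bash
python3 -m creep '[[[0.1355,-0.1864,0.15,0,0,0.4474],[0.1355,-0.1864,0.15,0,0,0.4474],[0.1355,-0.1864,0.15,0,0,0.4474],[0.1355,-0.1864,0.15,0,0,0.4474],[0.1355,-0.1864,0.15,0,0,0.4474]]]' - -
python3 -m creep '[[[0.03,-0.04,0.03,0,0,0.05],[0,0,0,0,0,0]]]'
python3 -c "
from h import *
go(.5125,-.2905,.08,-32.1)"
```

```text
clock: 0.98
eef_pos: [0.4733, -0.3327, 0.1177]
tcp_rot: [180.0, -0.0, -32.1]
wrist_force: [0.9, -0.4, 0.0]
gripper_width: 1.0
grasp_force: 0.0
clock: 1.15
eef_pos: [0.4794, -0.3135, 0.0965]
tcp_rot: [-179.3, 1.8, -30.5]
wrist_force: [-2.2, 5.5, -6.0]
gripper_width: 0.999
grasp_force: 0.0
[ 0.0173 -0.0364  0.0164] [-0.0118  0.0323  0.0281]
```

```bash
python3 -m creep '[[[0,0,0,0,0,0],[0,0,0,0,0,0],[0,0,0,0,0,0]]]'
python3 -c "
from h import *
go(.5125,-.2905,.06,-32.1)"
```

```text
clock: 1.4
eef_pos: [0.4726, -0.3342, 0.1181]
tcp_rot: [-180.0, 0.0, -31.9]
wrist_force: [-0.0, 1.0, 1.0]
gripper_width: 0.996
grasp_force: 0.0
[ 0.0108 -0.0582  0.0582] [-0.0003  0.0005  0.0029]
```

```bash
python3 -m creep '[[[0.0108,-0.0582,0.0582,0,0,0.003],[0.0108,-0.0582,0.0582,0,0,0.003],[0.0108,-0.0582,0.0582,0,0,0.003],[0.0108,-0.0582,0.0582,0,0,0.003],[0.0108,-0.0582,0.0582,0,0,0.003]]]' 0.6
python3 -c "
from h import *
go(.5125,-.2905,.011,-32.1)
d=optics.get_image('top');e=optics.get_image('side')
a=cv2.resize(d['img'][190:310,380:480],None,fx=4,fy=4,interpolation=2);b=cv2.resize(e['img'][150:250,285:385],(400,480),interpolation=2)
cv2.imwrite('pics/p1.png',np.hstack([a[:480],b]))"
```

```text
clock: 1.82
eef_pos: [0.5133, -0.2905, 0.0618]
tcp_rot: [-180.0, -0.1, -32.0]
wrist_force: [0.2, -0.1, 0.3]
gripper_width: 0.6
grasp_force: 0.0
[-0.0008  0.0004  0.0508] [-0.0002 -0.0022  0.0015]
```

View pics/p1.png

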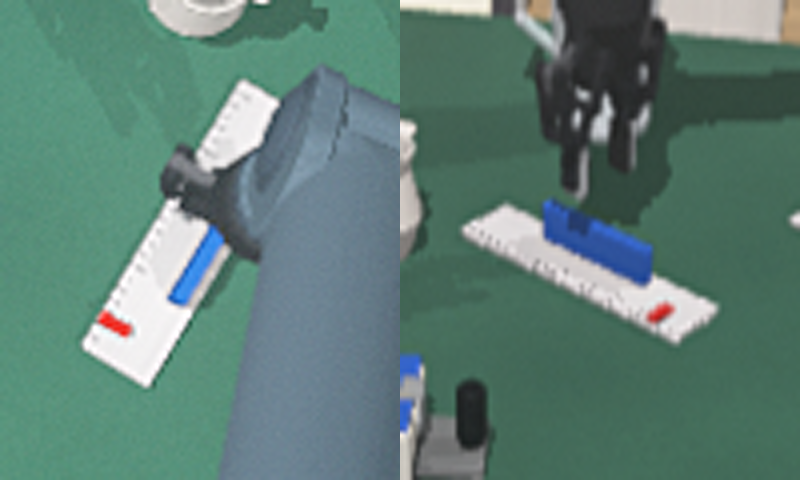

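The fingers straddle the rib (top crop around (200,200); in the side crop one is on each side of the blue rib). I'll lower and close.

```bash
python3 -m creep '[[[-0.0008,0.0004,0.03,0,0,0],[-0.0008,0.0004,0.05,0,0,0],[-0.0008,0.0004,0.05,0,0,0],[-0.0008,0.0004,0.05,0,0,0]]]'
python3 -m creep '[[[0,0,0,0,0,0],[0,0,0,0,0,0],[0,0,0,0,0,0],[0,0,0,0,0,0],[0,0,0,0,0,0]]]' 0 40
python3 -m creep '[[[0,0,0,0,0,0],[0,0,0,0,0,0],[0,0,0,0,0,0]]]'

```

```text
clock: 2.25
eef_pos: [0.5104, -0.2914, 0.0107]
tcp_rot: [180.0, 0.1, -32.2]
wrist_force: [-0.7, 0.2, 0.1]
gripper_width: 0.607
grasp_force: 0.0
clock: 2.67
eef_pos: [0.5132, -0.2913, 0.0123]
tcp_rot: [-180.0, -0.2, -32.1]
wrist_force: [0.3, -0.2, 5.8]
gripper_width: 0.128
grasp_force: 40.1
clock: 2.92
eef_pos: [0.5132, -0.2913, 0.0124]
tcp_rot: [-180.0, -0.2, -32.1]
wrist_force: [-0.4, -0.6, 6.3]
gripper_width: 0.129
grasp_force: 40.1
```

```bash
python3 -m creep '[[[0,0,-0.03,0,0,0],[0,0,-0.03,0,0,0],[0,0,-0.03,0,0,0],[0,0,-0.03,0,0,0]]]'
python3 -c "
from h import *
go(.603,-.1054,.04,5.35)"
```

```text
clock: 3.25
eef_pos: [0.5112, -0.29, 0.0402]
tcp_rot: [180.0, 0.0, -32.0]
wrist_force: [0.1, 0.6, -1.3]
gripper_width: 0.134
grasp_force: 39.4
[-2.020e-02 -2.052e-01  2.000e-04] [-2.000e-04  7.000e-04 -6.527e-01]
```

```bash
python3 -m creep '[[[-0.01,-0.04,0,0,0,-0.12],[-0.02,-0.08,0,0,0,-0.24],[-0.02,-0.11,0,0,0,-0.36],[-0.02,-0.14,0,0,0,-0.48],[-0.02,-0.16,0,0,0,-0.6]]]'
python3 -m creep '[[[0,0,0,0,0,0],[0,0,0,0,0,0]]]'
python3 -c "
from h import *
go(.603,-.1054,.04,5.35)"
```

```text
clock: 3.67
eef_pos: [0.58, -0.1391, 0.0392]
tcp_rot: [-179.8, 0.1, 2.9]
wrist_force: [1.2, -0.4, -0.6]
gripper_width: 0.133
grasp_force: 39.4
clock: 3.83
eef_pos: [0.5791, -0.1416, 0.0391]
tcp_rot: [-179.9, 0.1, 2.5]
wrist_force: [0.8, -0.1, -0.9]
gripper_width: 0.13
grasp_force: 39.4
[ 0.0254 -0.0351 -0.0008] [-0.0019  0.0021 -0.0502]
```

```bash
python3 -m creep '[[[0.0254,-0.035,0,0,0,-0.05],[0.0254,-0.035,0,0,0,-0.05],[0.0254,-0.035,0.015,0,0,-0.05],[0.0254,-0.035,0.024,0,0,-0.05],[0.0254,-0.035,0.0275,0,0,-0.05]]]'
python3 -m creep '[[[0,0,0,0,0,0],[0,0,0,0,0,0]]]'
python3 -c "
from h import *
d=optics.get_image('top');e=optics.get_image('side')
go(.603,-.1054,.012,5.35)
a=cv2.resize(d['img'][165:265,310:410],None,fx=5,fy=5,interpolation=2);b=cv2.resize(e['img'][190:260,230:330],(300,500),interpolation=2)
cv2.imwrite('pics/p2.png',np.hstack([a,b]))"
```

```text
clock: 4.25
eef_pos: [0.601, -0.1099, 0.0122]
tcp_rot: [180.0, 0.3, 5.0]
wrist_force: [-9.5, 1.9, 22.7]
gripper_width: 0.131
grasp_force: 43.0
clock: 4.42
eef_pos: [0.6016, -0.1101, 0.0122]
tcp_rot: [180.0, 0.2, 5.0]
wrist_force: [-0.9, 0.7, 0.9]
gripper_width: 0.132
grasp_force: 39.8
[ 0.0011 -0.0044  0.0003] [ 0.0007  0.0017 -0.0056]
```

View pics/p2.png

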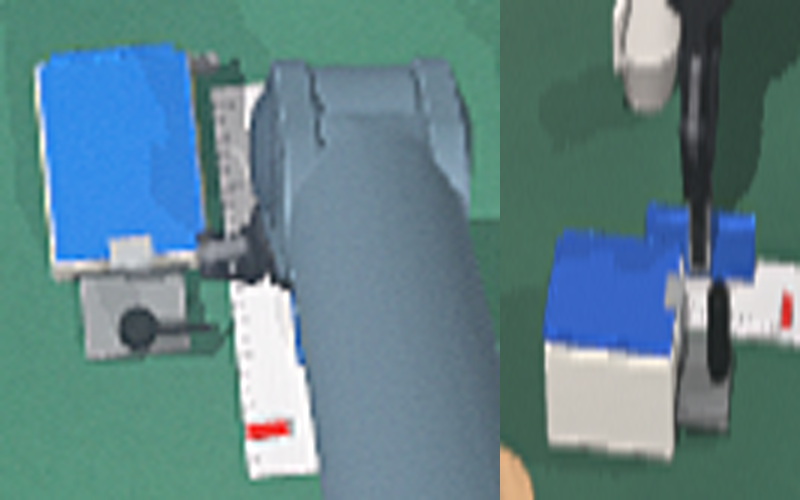

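The ruler lies parallel to the box, with a gap of about 10 mm to its side (crop x 205 to 225) and a few mm to the lug. I'll close the gaps by feel.

```bash
python3 -m creep '[[[0,-0.003,0,0,0,0],[0,-0.006,0,0,0,0],[0,-0.006,0,0,0,0]]]'
python3 -m creep '[[[0,-0.002,0,0,0,0],[0,-0.002,0,0,0,0]]]'
python3 -m creep '[[[0,-0.002,0,0,0,0],[0,-0.002,0,0,0,0]]]'
python3 -m creep '[[[0,-0.002,0,0,0,0],[0,-0.002,0,0,0,0]]]'
```

```text
clock: 4.77
eef_pos: [0.6028, -0.101, 0.0127]
tcp_rot: [-179.9, 0.0, 5.2]
wrist_force: [0.2, 0.5, -1.6]
gripper_width: 0.127
grasp_force: 39.6
clock: 4.93
eef_pos: [0.6028, -0.0993, 0.0129]
tcp_rot: [-180.0, -0.0, 5.2]
wrist_force: [0.5, 0.2, -0.7]
gripper_width: 0.127
grasp_force: 39.6
clock: 5.1
eef_pos: [0.6027, -0.0976, 0.013]
tcp_rot: [-180.0, -0.0, 5.2]
wrist_force: [-0.2, 0.5, -1.7]
gripper_width: 0.134
grasp_force: 39.6
clock: 5.27
eef_pos: [0.6025, -0.0973, 0.0131]
tcp_rot: [179.9, -0.0, 5.1]
wrist_force: [0.4, -3.0, -2.0]
gripper_width: 0.134
grasp_force: 39.6
```

```bash
python3 -m creep '[[[0.002,0.0005,0.0005,0,0,0],[0.004,0.0005,0.0005,0,0,0],[0.004,0.0005,0.0005,0,0,0]]]'
python3 -m creep '[[[0.002,0,0,0,0,0],[0.002,0,0,0,0,0]]]'
python3 -m creep '[[[0.002,0,0,0,0,0],[0.002,0,0,0,0,0]]]'
python3 -m creep '[[[0.002,0,0,0,0,0],[0.002,0,0,0,0,0]]]'
```

```text
clock: 5.52
eef_pos: [0.6063, -0.097, 0.0123]
tcp_rot: [180.0, 0.1, 5.2]
wrist_force: [-1.2, -2.6, -0.9]
gripper_width: 0.134
grasp_force: 39.6
clock: 5.68
eef_pos: [0.6083, -0.0968, 0.0124]
tcp_rot: [180.0, 0.0, 5.2]
wrist_force: [-1.6, -2.3, -1.3]
gripper_width: 0.134
grasp_force: 39.6
clock: 5.85
eef_pos: [0.6104, -0.0966, 0.0124]
tcp_rot: [180.0, 0.0, 5.2]
wrist_force: [-1.6, -3.5, -0.3]
gripper_width: 0.132
grasp_force: 39.6
clock: 6.02
eef_pos: [0.6107, -0.0966, 0.0123]
tcp_rot: [180.0, 0.2, 5.2]
wrist_force: [-5.1, -2.5, 2.3]
gripper_width: 0.125
grasp_force: 40.1
```

Contact is felt on both the box side and the lug. Releasing with a limited opening.

```bash
python3 -m creep '[[[0.0005,-0.0005,0.0003,0,0,0],[0.0005,-0.0005,0.0003,0,0,0]]]'
python3 -m creep '[[[0,0,0,0,0,0],[0,0,0,0,0,0],[0,0,0,0,0,0],[0,0,0,0,0,0]]]' 0.35 20
python3 -m creep '[[[0,0,-0.03,0,0,0],[0,0,-0.06,0,0,0],[0,0,-0.09,0,0,0],[0,0,-0.12,0,0,0]]]'
python3 -m creep '[[[-0.1,0.15,0,0,0,0],[-0.1,0.15,0,0,0,0],[-0.1,0.15,0,0,0,0],[-0.1,0.15,0,0,0,0],[-0.1,0.15,0,0,0,0]]]'
python3 - <<'E'
from h import *
d=optics.get_image("top");img=d["img"];M=masks(img);np.savez("t2.npz",**d)
r=cen(sub(M["red"],320,200,400,280));print("red",r,cast(d,r[0],.010).round(4))
a=cv2.resize(img[165:285,310:400],None,fx=5,fy=5,interpolation=2);cv2.imwrite('pics/p3.png',a)
E
```

```text
clock: 6.18
eef_pos: [0.6107, -0.0966, 0.0122]
tcp_rot: [179.9, 0.3, 5.1]
wrist_force: [-6.8, -3.4, 4.4]
gripper_width: 0.133
grasp_force: 40.4
clock: 6.52
eef_pos: [0.6142, -0.0937, 0.0127]
tcp_rot: [-179.9, -0.1, 5.3]
wrist_force: [-0.5, -0.5, -0.1]
gripper_width: 0.353
grasp_force: 0.0
clock: 6.85
eef_pos: [0.6133, -0.0943, 0.1335]
tcp_rot: [-179.9, -0.0, 5.2]
wrist_force: [0.1, 0.7, 0.4]
gripper_width: 0.352
grasp_force: 0.0
clock: 7.27
eef_pos: [0.5226, -0.262, 0.1324]
tcp_rot: [179.7, 0.1, 4.6]
wrist_force: [-1.4, -0.8, -0.5]
gripper_width: 0.351
grasp_force: 0.0
red ((np.float64(358.3333333333333), np.float64(247.57142857142858)), 21) [[ 0.5196 -0.078   0.01  ]]
```

View pics/p3.png

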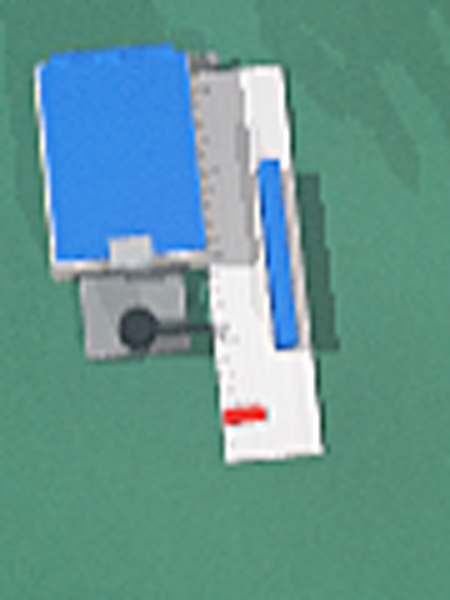

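The picture shows the ruler edge flush along the box side (crop (205,240) to (227,460)) and its end at the lug (200,68). The cursor is at crop (245,414), the pointer at about (190,328). Next I measure the pointer-to-cursor distance along the box axis in both views.

```bash
python3 - <<'E'
from h import *
u=np.array([np.cos(.0934),np.sin(.0934),0]);v=np.array([-u[1],u[0],0])
def wc(w,x0,y0,x1,y1):
    o=np.zeros(w.shape);o[y0:y1,x0:x1]=w[y0:y1,x0:x1];g=np.mgrid[:480,:640];return (g[1]*o).sum()/o.sum(),(g[0]*o).sum()/o.sum()
for n,rr in(("top",(350,240,368,256)),("side",(225,200,330,260))):
    d=optics.get_image(n);I=d["img"].astype(float);np.savez(n+"3.npz",**d)
    w=np.clip(I[...,2]-np.maximum(I[...,1],I[...,0])-25,0,None)
    r=wc(w,*rr);c=cast(d,r,.010 if n=="top" else .009)[0];print(n,"cursor",np.round(r,2),c.round(4))
    if n=="top":
        dk=np.clip(75-I.max(2),0,None)
        kn=wc(dk,331,222,343,238);K=cast(d,kn,.053)[0]
        pb=wc(dk,345,225,353,236);P=cast(d,pb,.020)[0]
        print("knob",np.round(kn,2),K.round(4),"ptr",np.round(pb,2),P.round(4))
        print("pull by knob",(K-c)@u,"by ptr",(P-c)@u,"lat",(c-K)@v)
    else: print("vs knob",(K-c)@u,"vs ptr",(P-c)@u)
go(.564,-.016,.1,5.35)
e=d["img"];cv2.imwrite("pics/p4.png",cv2.resize(e[200:260,230:330],None,fx=8,fy=8,interpolation=2))
E
```

```text
top cursor [358.38 247.53] [ 0.5197 -0.0781  0.01  ]
knob [336.98 231.01] [ 0.5617 -0.0155  0.053 ] ptr [350.75 230.  ] [ 0.5694 -0.056   0.02  ]
pull by knob 0.04766245565229657 by ptr 0.05158702529886271 lat -0.058355896232411185
side cursor [279.3  245.01] [0.6282 0.0038 0.009 ]
vs knob -0.06801774475542399 vs ptr -0.06409317510885786
[ 0.0581 -0.2354  0.0324] [ 0.0004 -0.0008 -0.0072]
```

View pics/p4.png

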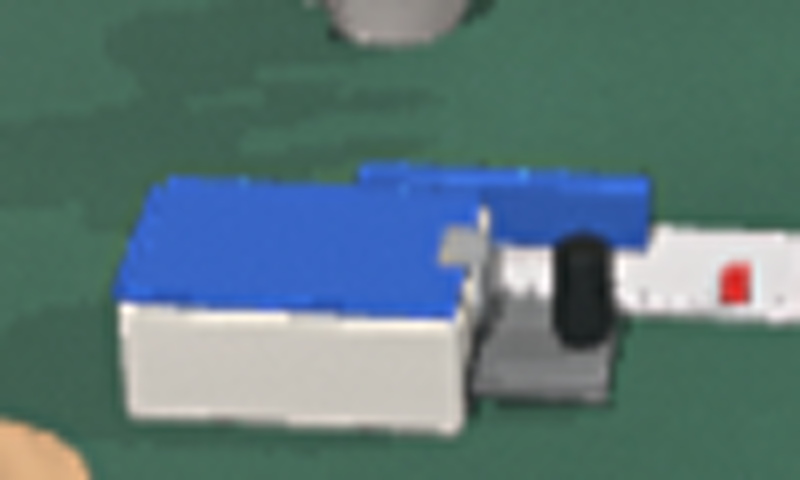

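Side crop: knob centre at crop (583,290), i.e. px (302.4,235.8); cursor at (736,284), i.e. px (321.5,235.0).

```bash
python3 - <<'E'
from h import *
u=np.array([np.cos(.0934),np.sin(.0934),0])
d=dict(np.load("side3.npz"));I=d["img"].astype(float)
def wc(w,x0,y0,x1,y1):
    o=np.zeros(w.shape);o[y0:y1,x0:x1]=w[y0:y1,x0:x1];g=np.mgrid[:480,:640];return (g[1]*o).sum()/o.sum(),(g[0]*o).sum()/o.sum()
r=wc(np.clip(I[...,2]-np.maximum(I[...,1],I[...,0])-25,0,None),315,228,328,242)
k=wc(np.clip(70-I.max(2),0,None),296,227,309,246)
c=cast(d,r,.009)[0];K=cast(d,k,.037)[0];print(r,k,c.round(4),K.round(4),(K-c)@u)
E
python3 -m creep '[[[0.0581,-0.2354,0.0,0,0,0],[0.0581,-0.2354,0.0,0,0,0],[0.0581,-0.2354,0.0,0,0,0],[0.0581,-0.2354,0.0,0,0,0],[0.0581,-0.2354,0.0,0,0,0]]]' 0.6
python3 -m creep '[[[0.005,-0.03,0,0,0,0],[0.005,-0.03,0,0,0,0]]]'
python3 -m creep '[[[0,0,0,0,0,0],[0,0,0,0,0,0]]]'
python3 -c "
from h import *
go(.5625,-.0155,.1,5.35)"
```

```text
(np.float64(321.45106382978724), np.float64(235.03191489361703)) (np.float64(302.3732876712329), np.float64(236.44330289193303)) [ 0.5188 -0.075   0.009 ] [ 0.5637 -0.0095  0.037 ] 0.05078623310474899
clock: 7.83
eef_pos: [0.5592, -0.0421, 0.1327]
tcp_rot: [-179.9, -0.1, 5.4]
wrist_force: [1.5, -0.2, 0.1]
gripper_width: 0.603
grasp_force: 0.0
clock: 8.0
eef_pos: [0.5617, -0.0021, 0.1331]
tcp_rot: [-179.5, -0.2, 6.3]
wrist_force: [-0.3, 0.5, -0.3]
gripper_width: 0.601
grasp_force: 0.0
clock: 8.17
eef_pos: [0.5609, -0.0154, 0.1323]
tcp_rot: [-180.0, -0.0, 5.4]
wrist_force: [-0.3, -0.6, 0.1]
gripper_width: 0.602
grasp_force: 0.0
[0.0016 0.0002 0.0323] [-0.0004 -0.0003  0.0007]
```

```bash
python3 -m creep '[[[0.0025,0,0.035,0,0,0],[0.0025,0,0.07,0,0,0],[0.0025,0,0.1,0,0,0],[0.0025,0,0.108,0,0,0],[0.0025,0,0.108,0,0,0]]]'
python3 -m creep '[[[0,0,0,0,0,0],[0,0,0,0,0,0],[0,0,0,0,0,0],[0,0,0,0,0,0],[0,0,0,0,0,0]]]' 0 80
python3 -m creep '[[[0,0,0,0,0,0],[0,0,0,0,0,0],[0,0,0,0,0,0]]]'
```

```text
clock: 8.58
eef_pos: [0.56, -0.0188, 0.0213]
tcp_rot: [-180.0, 0.4, 5.1]
wrist_force: [-0.3, -0.7, 0.6]
gripper_width: 0.602
grasp_force: 0.0
clock: 9.0
eef_pos: [0.5651, -0.0155, 0.0268]
tcp_rot: [-179.9, -0.3, 5.2]
wrist_force: [-1.6, 2.8, 6.0]
gripper_width: 0.226
grasp_force: 78.6
clock: 9.25
eef_pos: [0.5651, -0.0155, 0.0268]
tcp_rot: [-179.9, -0.2, 5.2]
wrist_force: [-2.4, 2.8, 6.5]
gripper_width: 0.228
grasp_force: 78.6
```

```bash
python3 -m creep '[[[-0.01,0,0,0,0,0],[-0.02,0,0,0,0,0],[-0.03,0,0,0,0,0],[-0.04,0,0,0,0,0],[-0.046,0,0,0,0,0]]]'
python3 -m creep '[[[-0.002,0,0,0,0,0],[-0.004,0,0,0,0,0],[-0.004,0,0,0,0,0],[-0.004,0,0,0,0,0],[-0.004,0,0,0,0,0]]]'
python3 - <<'E'
from h import *
u=np.array([np.cos(.0934),np.sin(.0934)]);p=env.state()["eef_pos"][:2];print("travel",(np.array([.5651,-.0155])-p)@u)
d=optics.get_image("top");e=optics.get_image("side");np.savez("side4.npz",**e);np.savez("top4.npz",**d)
a=cv2.resize(d['img'][165:285,310:400],(450,600),interpolation=2);b=cv2.resize(e['img'][200:260,285:335],(350,600*350//500),interpolation=2)
b=np.vstack([b,np.zeros((600-b.shape[0],350,3),np.uint8)])
cv2.imwrite('pics/p5.png',np.hstack([a,b]))
E
```

```text
clock: 9.67
eef_pos: [0.5226, -0.0195, 0.0269]
tcp_rot: [-179.9, -0.8, 5.2]
wrist_force: [7.9, 3.5, -2.9]
gripper_width: 0.231
grasp_force: 79.6
clock: 10.08
eef_pos: [0.5195, -0.0197, 0.0269]
tcp_rot: [-179.9, -0.8, 5.2]
wrist_force: [6.9, 3.9, -0.2]
gripper_width: 0.231
grasp_force: 79.7
travel 0.04583273086947054
```

View pics/p5.png

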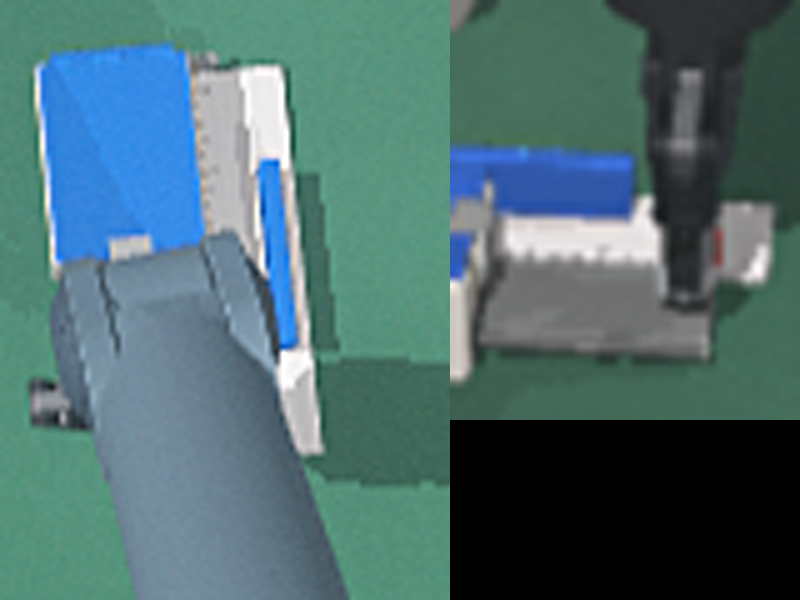

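The top view shows the ruler unmoved. In the side view the finger stands just short of the cursor, and the tongue corner moved from px (306.2,250) to (322.4,250). I still need about 4 mm more.

```bash
python3 -m creep '[[[-0.002,0,0,0,0,0],[-0.0045,0,0,0,0,0],[-0.0045,0,0,0,0,0],[-0.0045,0,0,0,0,0],[-0.0045,0,0,0,0,0]]]'
python3 - <<'E'
from h import *
u=np.array([np.cos(.0934),np.sin(.0934)]);p=env.state()["eef_pos"][:2];print("travel",(np.array([.5651,-.0155])-p)@u)
e0=dict(np.load("side3.npz"));e1=dict(np.load("side4.npz"));e2=optics.get_image("side")
c=cast(e0,[(306.2,249.5),(322.4,249.5)],.016);print("tongue travel by eye",(c[0]-c[1])[:2]@u)
# tongue front edge: half-crossing of brightness along rows through tongue front end
def edge(e,lo,hi):
    g=cv2.cvtColor(e["img"],6).astype(float);s=cv2.cvtColor(e["img"],cv2.COLOR_BGR2HSV)[...,1].astype(float)
    out=[]
    for r in range(244,249):
        row=s[r,lo:hi];i=np.argmax(row>80)+0;a,b=row[i-1],row[i];out.append((lo+i-1+(80-a)/(b-a),r))
    return np.median(np.array(out),0)
for e,lo in((e0,303),(e1,317),(e2,317)):
    q=edge(e,lo,lo+20);print(q,cast(e,q,.016)[0][:2]@u)
E
```

```text
clock: 10.6
eef_pos: [0.5152, -0.0202, 0.0269]
tcp_rot: [-179.9, -0.8, 5.3]
wrist_force: [7.4, 4.1, -2.6]
gripper_width: 0.23
grasp_force: 79.7
travel 0.05007838908887456
tongue travel by eye 0.045078412869928614
[306.55 246.  ] 0.5468778978703728
[322.64705882 246.        ] 0.5015871097513486
[323.9375 246.    ] 0.4979524896139336
```

```bash
python3 -m creep '[[[0,0,0,0,0,0],[0,0,0,0,0,0],[0,0,0,0,0,0],[0,0,0,0,0,0],[0,0,0,0,0,0]]]'
python3 -m creep '[[[0,0,0,0,0,0],[0,0,0,0,0,0],[0,0,0,0,0,0],[0,0,0,0,0,0],[0,0,0,0,0,0]]]'
python3 -c "
from plant import env
print(env.finish_job())"
```

```text
clock: 11.07
eef_pos: [0.5153, -0.0201, 0.0269]
tcp_rot: [-179.9, -0.8, 5.3]
wrist_force: [7.0, 2.6, -1.6]
gripper_width: 0.23
grasp_force: 79.7
clock: 11.48
eef_pos: [0.5153, -0.0201, 0.0268]
tcp_rot: [-179.9, -0.8, 5.3]
wrist_force: [6.9, 4.0, -3.2]
gripper_width: 0.225
grasp_force: 79.7
the job is handed in; nothing more can be done
None
```

I handed the job in at about 11.5 s, but no verdict came back: the ruler lies flush along the box and against the lug, and the arm still holds the slide out about 50 mm, its pointer within an estimated 2–3 mm of the cursor's middle (limit 5 mm).

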